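# Line up well plates on a reading mirror and hold the mirror for the camera

## Task

On the reading mirror's clear stage, slide the three well plates away from the robot until they lie in one straight row, each with its long side flush against the stop bar. Then swing the lever at the side to tip the mirror until the black index disc under one of the plates shows, reflected, in the middle of the camera's picture (midway between its upper and lower edges). The mirror drops back if let go, so finish with the gripper still holding the lever steady at that angle, the row still flush; leave the bottles and vials alone.

Things in the scene. Friction and masses are not known exactly. Their poses are not given: they have to be found in the camera images.
- stage (a point): On the fixed reading mirror (white base, two side cheeks, clear stage on top): a point on the stage's upper face, 171 mm above the counter, 91 mm straight above the middle of the mirror's axle. x: level, from the robot's side to the camera; y: along the axle, to the left; z up. The stage reaches from x -130 to +100 mm, y -153 to +153 mm.
- stop (a point): Fixed straight aluminium stop bar across the stage, 14 mm high and thick (black clamps 28 mm high at its ends, beyond y +-140 mm). The point is the middle of its face that looks to the robot, 7 mm above the stage; x: square to that face, away from the robot; y along it. A flush plate's centre is at x -28.5 mm here. Its place along the stage varies.
- plate_a_center (a point): Loose well plate, a shallow rectangle with white rim and pale round wells, 57 mm (its x) by 82 mm (its y), 14 mm high, 35 g, flat on the stage, its long side roughly along the stop bar; the only one with a black index disc, 20 mm across, in its middle. The point is its centre, 7 mm above the stage.
- plate_b_center (a point): Loose well plate, a shallow rectangle with white rim and pale round wells, 57 mm (its x) by 82 mm (its y), 14 mm high, 35 g, flat on the stage, its long side roughly along the stop bar. No disc. The point is its centre, 7 mm above the stage.
- plate_c_center (a point): Loose well plate, a shallow rectangle with white rim and pale round wells, 57 mm (its x) by 82 mm (its y), 14 mm high, 35 g, flat on the stage, its long side roughly along the stop bar. No disc. The point is its centre, 7 mm above the stage.
- mark (a point): Centre of the black index disc on the underside of its plate (level with the stage's upper face): the mark that must show in the mirror.
- mirror (a joint): Tilt of the mirror under the stage, rad: 0 lying flat (at rest) to 1.05 as its robot-side edge rises and it comes to face the camera. The glass (126 x 270 mm, in all about 0.7 kg) turns on a level axle along the stage's y, in the plane of the glass, 91 mm below the stage's upper face. It falls back to 0 when let go; holding it takes about 1 N at the lever's pin.
- axle (a point): Middle of the mirror's axle, 80 mm above the counter; axes as at stage. A steel lever, 95 mm from axle to pin, is fixed on the axle outside the right-hand cheek and turns with the mirror. At tilt 0 it leans 0.524 rad from upright towards the robot; as the mirror tips up it swings over the top, away from the robot: its lean towards the camera is tilt - 0.524 rad.
- pin (a point): Middle of the lever's grip: a round black pin, 14 mm thick, 56 mm long, parallel to the axle, standing out to the right of the lever, free all round; 195 mm right of the housing's middle, 95 mm from the axle's line, 162 mm above the counter at tilt 0. The lever's flat is 30 mm left of this point. The pin may turn between the fingers.
- view (a point): Line of sight, after the mirror, of the grey camera on the rail beyond the housing (it looks straight at the axle from 300 mm off and 42 mm higher, 8 degrees down). Origin on the axle's middle, x along the reflected line, y along the axle. It turns by twice the tilt: at tilt 0 it points to the robot, 8 degrees up, then swings up over the top. Disc in mid-picture: mark's z here is 0; any y.
- vial_a: Bystander: small capped glass vial, 23 mm in diameter, 50 mm high, standing in a blue tray (200 x 130 x 55 mm) to the right. Origin: centre of its underside.
- vial_b: Bystander: a second such vial in the same tray. Origin: centre of its underside.
- reagent: Bystander: amber bottle, 42 mm in diameter, 85 mm high, on the counter to the left. Origin: centre of its underside.
- saline: Bystander: clear bottle, 60 mm in diameter, 150 mm high, on the counter to the left. Origin: centre of its underside.
Things that resemble listed ones, but are neither listed nor needed, are in the scene too. What is shaped like the part that bears plate_a_center but brown or purple is not meant.

How it is judged:
By the outcome, as a careful person would: the job done as asked, in the order asked, and still so for the second after the job is handed in, while the arm keeps its last pose, push and grip.
It also fails if it takes over 54 s, if anything falls off the work surface, if the arm or the gripper's body presses on something with over 40 N, if the wrist force passes 120 N, or if a joint passes its speed limit or range.

## Robot

A 6-joint arm with a two-finger parallel gripper is mounted at the origin on the work surface. World frame = base frame: x ahead of the robot, y to its left, z up, the work surface at z = 0. Lengths are in m, angles in degrees, forces in N, time in s.
With the tool pointing down it reaches from about 0.275 to 0.775 m from the base axis. Payload 14.6 kg.
Tool frame: the origin (TCP) lies between the finger pads; the fingertips stand 11 mm ahead of it and the grasp point (between the pads) lies 8 mm behind it; z points along the fingers, y is the direction in which the jaws open and shut (so a half turn about z gives the same grasp; the last joint's range is limited). The gripper opens to 85 mm and grips with 20 to 120 N. Pads are 22 mm wide; open, the fingers measure 114 mm over their backs; the gripper's body (76 mm by 85 mm) begins 54 mm behind the grasp point. The pads swing forward as they close: fully open they stand 13 mm farther back than shut.
Start: joints at [55.903, 15.075, -2.767, 72.158, 0, 81.102], TCP at [0.224, 0.475, 0.242] pointing down, gripper open.
Joint ranges: [-151.79, 151.79], [-50.71, 97.33], [-67.44, 78.34], [-121.81, 120.89], [-77.56, 73.72], [-180, 180]. Speed limits (degrees/s): [108.29, 108.29, 147.25, 159.86, 180, 180].

## Interface

Orientations are given as a 3x3 rotation matrix whose columns are the frame's x, y, z axes.
In Python, from bench import env gives the robot as it stands.
- The arm moves only by the tool drive_tool, never from a script. Its argument "targets" is a list of rows, each a list of 5 numbers: the opening, from 0 (shut) to 1 (fully open), then the shift along the tool's x, y, z in cm, then the turn about the tool's z in degrees. In form: [[jaw, tx, ty, tz, yaw], ...]. A call has 1 to 10 rows; each row is the pose to reach, as a shift and turn from the pose commanded when the call began, along the tool's axes at that moment; what a row does not reach only later rows make up. A row lasts 1/12 s, in which the tool goes at most 41.7 mm and 7.16 degrees, less where a joint would pass 70% of its speed; a pose out of reach is approached as far as the arm can. A call with a gripper value outside its range is refused whole. The fingers move at their own pace and stop on an object; "grip_force" is the grip in N (left out, the last holds). Time passes only in rows, so rows that repeat a pose let the fingers close. It gives the time, the measured TCP pose, the force and the opening at its end, in the units of the state.
- env.sense(): the state, without advancing time (a new reading comes with each control period).
- env.get_image(name): name is "scene" or "top" or "wrist"; returns the picture (400x640x3 uint8, red, green, blue); there is no depth.
- env.calibration(name): a dict with "fx", "fy", "cx", "cy" (pixels), "dist_coeffs" ([k1, k2, p1, p2, k3] as OpenCV has them; the pictures are not rectified), "R" (3x3) and "t" (3): a world point X has camera coordinates R X + t. Camera axes: x right, y down, z forward; pixel columns grow to the right and rows downward; lengths in m; the calibration is good to about 2 mm. A picture is of the moment at which its call begins: read the wrist's pose just before it. calibration takes no time and is no camera call; for the wrist camera it gives the pose at the moment of the call.
- env.job_done(): hands the job in, once; it reports no verdict.
The state is a dict: "time_s": time; "joint_positions": joint angles; "qvel": joint speeds; "joint_torque": joint torques, N m; "position": TCP position; "tcp_rot": TCP orientation; "ft_force": force on the tool from outside, world axes, zero at the start; "ft_torque": the same for the moment, N m; "width": opening from 0.0 (shut) to 1.0 (fully open).
Only numpy, scipy, OpenCV 4.12 (cv2) and the standard library are available. Lean on these libraries where they do the work, as an engineer would, in place of code of your own. Each camera call takes 0.05 s, during which the arm holds its last target.

## Working session

There is one attempt and no reset: what is moved stays moved. The work goes in short steps, Python scripts to look and compute and a tool call to move; the robot and the scene stay as the last step left them, time stands still between calls to the robot, and variables do not carry over. Pictures are saved under pics/ and viewed, and the job is handed in when it is done.

Besides the shell and the picture viewer there is one more tool, called after "Request:" as a command line: name --pt "numbers of a row" for each row, then --argument value for the rest. drive_tool: Moves the arm, as the interface text tells. Its arguments: {"type":"object","properties":{"targets":{"type":"array"},"grip_force":{"type":"number"}},"required":["targets"]}

```bash
mkdir -p pics; ls; python3 - <<'E'
from bench import env
import cv2,numpy as np
np.set_printoptions(precision=4,suppress=True)
s=env.sense(); print(s['time_s'],s['position'],s['tcp_rot'],s['width'],s['ft_force'])
for n in('scene','top','wrist'):
    cv2.imwrite(f'pics/{n}0.png',env.get_image(n)[:,:,::-1]); print(n,env.calibration(n))
E
```

```text
pics
0.0 [0.2234 0.4748 0.2418] [[-0.9048  0.4258 -0.0006]
 [ 0.4258  0.9048 -0.0009]
 [ 0.0002 -0.0011 -1.    ]] 0.9998912453679835 [-0.4303  0.6989  0.4356]
scene {'fx': 458.769955481445, 'fy': 458.769955481445, 'cx': 318.90168882183264, 'cy': 194.72015083499602, 'dist_coeffs': array([-0.011,  0.   ,  0.   ,  0.   ,  0.   ]), 'R': array([[ 0.1931,  0.9811,  0.0086],
       [ 0.5504, -0.101 , -0.8288],
       [-0.8123,  0.1648, -0.5595]]), 't': array([-0.0975, -0.2469,  1.8377])}
top {'fx': 433.16234877442037, 'fy': 433.16234877442037, 'cx': 326.50843002475693, 'cy': 200.8454170949061, 'dist_coeffs': array([-0.0484,  0.    ,  0.    ,  0.    ,  0.    ]), 'R': array([[ 0.0174, -0.9998,  0.0127],
       [-0.9821, -0.0195, -0.1873],
       [ 0.1875, -0.0092, -0.9822]]), 't': array([-0.0309,  0.6281,  1.3795])}
wrist {'fx': 344.07769985253213, 'fy': 344.07769985253213, 'cx': 323.41157129117386, 'cy': 201.93825686307454, 'dist_coeffs': array([-0.0232,  0.    ,  0.    ,  0.    ,  0.    ]), 'R': array([[ 0.4273,  0.9041, -0.0002],
       [ 0.872 , -0.412 ,  0.2642],
       [ 0.2388, -0.113 , -0.9645]]), 't': array([-0.5244, -0.032 ,  0.3774])}
```

View pics/scene0.png

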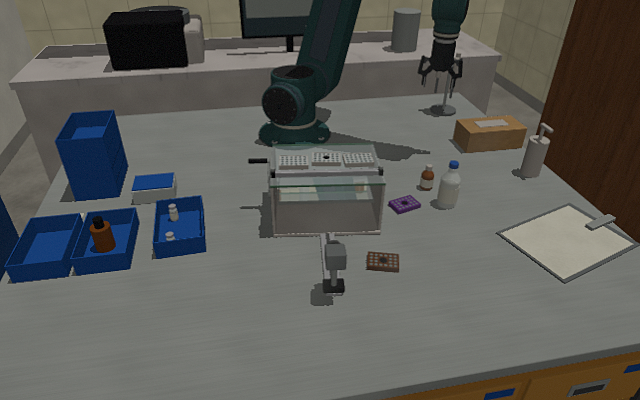

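View pics/top0.png

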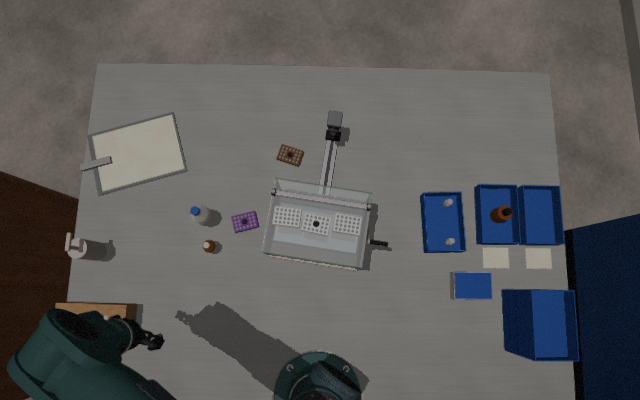

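View pics/wrist0.png

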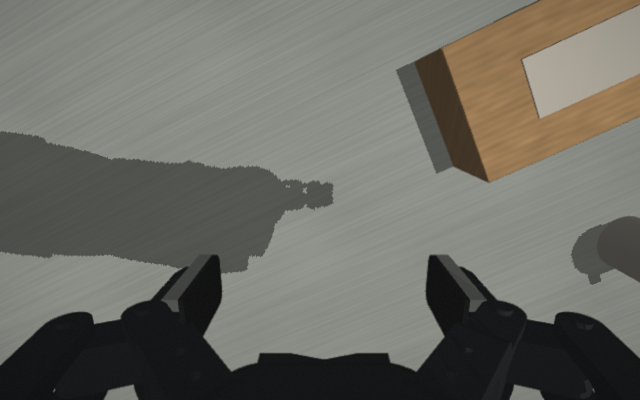

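The top view shows three white plates on the stage near (287,216), (317,224) and (349,224), with the disc on the middle one. The brown plate (290,155) and the purple plate (245,222) are the decoys. The lever pin is at (379,243). I'll enlarge to confirm.

```bash
python3 - <<'E'
import cv2
a=cv2.imread('pics/top0.png')[165:285,245:405]; cv2.imwrite('pics/top0z.png',cv2.resize(a,None,fx=5,fy=5,interpolation=cv2.INTER_CUBIC))
a=cv2.imread('pics/scene0.png')[130:250,240:400]; cv2.imwrite('pics/scene0z.png',cv2.resize(a,None,fx=5,fy=5,interpolation=cv2.INTER_CUBIC))
E
```

```text
(no output)
```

View pics/top0z.png

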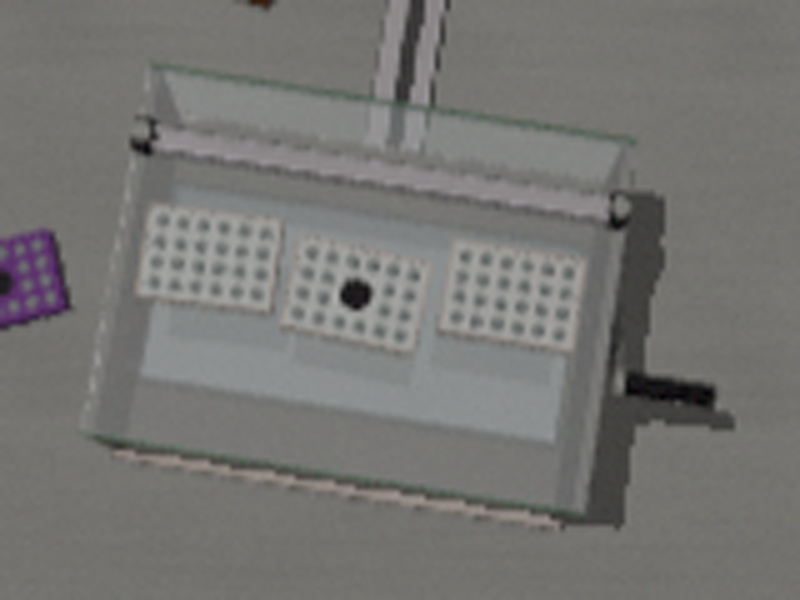

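View pics/scene0z.png

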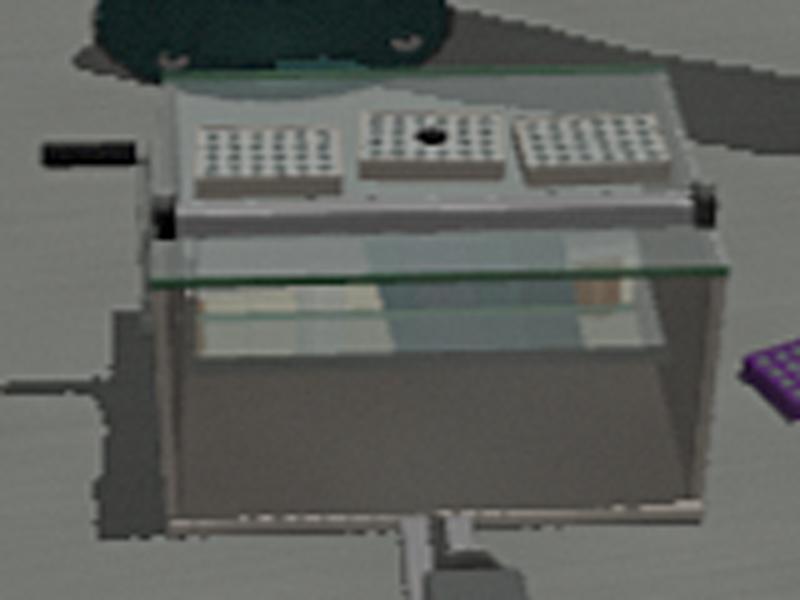

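```bash
cat > h.py <<'E'
import cv2,numpy as np
from bench import env
np.set_printoptions(precision=4,suppress=True)
def ray(c,p,z):
    K=np.array([[c['fx'],0,c['cx']],[0,c['fy'],c['cy']],[0,0,1]])
    u=cv2.undistortPoints(np.array(p,float).reshape(-1,1,2),K,c['dist_coeffs']).reshape(-1,2)
    R=c['R'];C=-R.T@c['t'];d=np.c_[u,np.ones(len(u))]@R
    return C+d*((z-C[2])/d[:,2])[:,None]
def proj(c,P):
    K=np.array([[c['fx'],0,c['cx']],[0,c['fy'],c['cy']],[0,0,1]])
    return cv2.projectPoints(np.array(P,float).reshape(-1,3),cv2.Rodrigues(c['R'])[0],c['t'],K,c['dist_coeffs'])[0].reshape(-1,2)
E
python3 - <<'E'
from h import *
c=env.calibration('top')
im=cv2.imread('pics/top0.png')
z=lambda L:[(x/5+245-.4,y/5+165-.4) for x,y in L]
# hand-read from enlarged view: bar robot-side top edge, stage corners
bar=ray(c,z([(160,151),(608,217)]),.185)
print('bar robot-side edge L,R',bar); d=bar[0]-bar[1]; print('bar yaw',np.degrees(np.arctan2(-d[0],d[1])))
st=ray(c,z([(152,64),(637,142),(584,515),(84,436)]),.171); print('stage corners',st,'mean',st.mean(0))
for a,b in((0,1),(3,2),(0,3),(1,2)): print(np.linalg.norm(st[a]-st[b]),np.degrees(np.arctan2(*(-(st[a]-st[b])[:2]))))
pin=ray(c,z([(626,385),(714,394)]),.162);print('pin',pin,pin.mean(0))
crop=cv2.resize(im[165:285,245:405],None,fx=5,fy=5,interpolation=cv2.INTER_CUBIC)
g=cv2.cvtColor(crop,cv2.COLOR_BGR2GRAY); print(np.percentile(g,[5,50,90,95,98,99]))
m=(g>165).astype(np.uint8); m=cv2.morphologyEx(m,cv2.MORPH_CLOSE,np.ones((19,19)))
m[:200]=m[:200]*0
cs=[k for k in cv2.findContours(m,0,2)[0] if cv2.contourArea(k)>4000]
for k in cs:
    P=ray(c,z(k.reshape(-1,2)),.185)[:,:2]
    r=cv2.minAreaRect((P*1000).astype(np.float32)); print(r)
    cv2.drawContours(crop,[k],-1,(0,0,255),1)
cv2.imwrite('pics/det0.png',crop)
E
```

```text
bar robot-side edge L,R [[ 0.6202  0.1337  0.185 ]
 [ 0.585  -0.1384  0.185 ]]
bar yaw -7.390998579818564
stage corners [[ 0.6778  0.1423  0.171 ]
 [ 0.6346 -0.1577  0.171 ]
 [ 0.4068 -0.1256  0.171 ]
 [ 0.4482  0.174   0.171 ]] mean [0.5419 0.0082 0.171 ]
0.3030593178883882 -171.79899589493695
0.30246545847313744 -172.1426924761231
0.23184410949845036 -82.14417083250373
0.2300269148423373 -81.99762025208423
pin [[ 0.4857 -0.1517  0.162 ]
 [ 0.4812 -0.2053  0.162 ]] [ 0.4835 -0.1785  0.162 ]
[ 81. 116. 140. 144. 155. 158.]
```

```bash
cat >> h.py <<'E'
def plates(im,out=None,thr=142,c=None,z0=.185):
    c=c or env.calibration('top')
    S=5;x0,y0=245,165
    crop=cv2.resize(im[165:285,245:405],None,fx=S,fy=S,interpolation=cv2.INTER_CUBIC)
    f=lambda k:(k.reshape(-1,2)+.5)/S-.5+[x0,y0]
    mn=crop.min(2); b=crop[:,:,0].astype(int)-crop[:,:,2]
    m=((mn>thr)&(b<12)).astype(np.uint8)
    m=cv2.morphologyEx(m,cv2.MORPH_CLOSE,np.ones((21,21)));m=cv2.morphologyEx(m,cv2.MORPH_OPEN,np.ones((25,25)))
    res=[]
    for k in cv2.findContours(m,0,2)[0]:
        if cv2.contourArea(k)<3000: continue
        P=ray(c,f(k),z0)[:,:2]
        r=cv2.minAreaRect((P*1000).astype(np.float32)); res.append(r)
        cv2.drawContours(crop,[k],-1,(0,0,255),1)
    if out: cv2.imwrite(out,crop)
    return res
E
python3 - <<'E'
from h import *
im=cv2.imread('pics/top0.png')
for t in(125,130,135,140):
  print(t)
  for r in plates(im,f'pics/det{t}.png',t): print(np.round(r[0],1),np.round(r[1],1),round(r[2],1))
c=env.calibration('top');z=lambda L:[(x/5+245-.4,y/5+165-.4) for x,y in L]
for L in ([(148,206),(284,216),(272,313),(137,297)],[(302,235),(431,261),(414,354),(281,326)],[(453,239),(587,256),(574,351),(440,333)]):
  P=ray(c,z(L),.185); print(P[:,:2].ravel(),P.mean(0)); r=cv2.minAreaRect((P[:,:2]*1000).astype(np.float32)); print(r)
E
```

```text
125
[524.2  15.5] [269.5 116.3] 82.1
[661.7 -10.1] [269.9 119.4] 82.1
130
[523.3  14.6] [266.6 113.2] 82.1
[634.8  -5.5] [266.6  63.9] 82.2
135
[482.1  14.9] [246.6  32.9] 83.1
[540.5  11.1] [264.1  70.9] 83.9
[633.1  -7.8] [58.5 35.9] 0.9
140
[472.1 -60.5] [93.1 28.6] 82.4
[490.4  81.1] [112.   25.4] 82.1
[540.  11.] [262.7  69. ] 84.1
[0.5862 0.1396 0.5817 0.0574 0.5227 0.0629 0.5308 0.144 ] [0.5554 0.1009 0.185 ]
((556.0482177734375, 101.08428955078125), (82.30290222167969, 59.28082275390625), 84.6551284790039)
[ 0.5703  0.0462  0.556  -0.0318  0.4997 -0.0225  0.515   0.0573] [0.5353 0.0123 0.185 ]
((535.3592529296875, 12.024505615234375), (81.21607971191406, 57.03095626831055), 79.16053771972656)
[ 0.5697 -0.0448  0.5609 -0.1257  0.5033 -0.1181  0.5126 -0.0378] [ 0.5366 -0.0816  0.185 ]
((536.7301025390625, -81.75865173339844), (81.72083282470703, 58.07106399536133), 83.37751007080078)
```

View pics/det135.png

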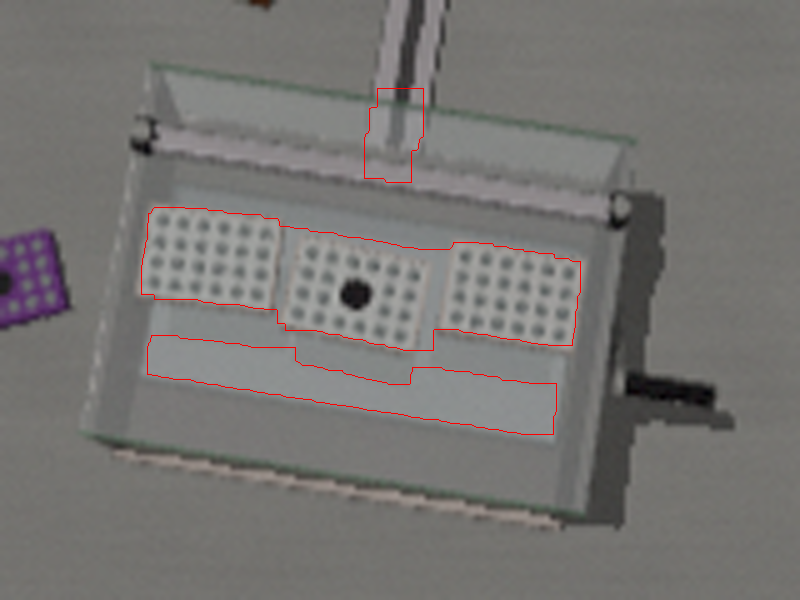

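Top crop reading (scale 5, offset 245,165):
- **Disc plate:** the middle one, centre about (356,295), so it is plate_a.
- **Stop bar:** its robot-side edge runs from (160,151) to (608,217).
- **Pin:** from (626,385) to (714,394).

The stage yaw is about -8°. Plan: push each plate with shut fingers.

```bash
cat >> h.py <<'E'
YAW=np.radians(-8.1);XH=np.array([np.cos(YAW),np.sin(YAW)]);YH=np.array([-np.sin(YAW),np.cos(YAW)])
S0=np.array([.5567,.0061])
def w2s(p): d=np.array(p)[:2]-S0; return np.array([d@XH,d@YH])
def s2w(x,y): return S0+x*XH+y*YH
def goto(sx,sy,z,ang=171.9,pos=None,R=None):
    s=env.sense();p=s['position'];R=s['tcp_rot']
    t=np.r_[s2w(sx,sy),z]; d=R.T@(t-p)*100
    cur=np.degrees(np.arctan2(R[1,0],R[0,0])); yaw=-((ang-cur+180)%360-180)
    print('shift cm',d,'yaw',yaw,'from stage',w2s(p),p[2],'ang',cur)
E
python3 - <<'E'
from h import *
goto(-.08,.0937,.235); print(env.sense()['joint_positions'])
E
```

```text
shift cm [-39.7143 -21.6204   0.7062] yaw -17.100490452365165 from stage [-0.396   0.4171] 0.24194187197904327 ang 154.79950954763484
[55.9029 15.0921 -2.795  72.1585  0.0002 81.1034]
```

Request:
drive_tool --pt "0 -39.7 -21.6 0.7 -17.1" --pt "0 -39.7 -21.6 0.7 -17.1" --pt "0 -39.7 -21.6 0.7 -17.1" --pt "0 -39.7 -21.6 0.7 -17.1" --pt "0 -39.7 -21.6 0.7 -17.1" --pt "0 -39.7 -21.6 0.7 -17.1" --pt "0 -39.7 -21.6 0.7 -17.1" --pt "0 -39.7 -21.6 0.7 -17.1" --pt "0 -39.7 -21.6 0.7 -17.1" --pt "0 -39.7 -21.6 0.7 -17.1" --grip_force 30

```text
time_s: 0.98
position: [0.4655, 0.1441, 0.236]
tcp_rot: [[-0.99, 0.141, 0.0], [0.141, 0.99, 0.0], [-0.0, 0.0, -1.0]]
ft_force: [1.1, 0.9, 0.2]
width: 0.003
```

```bash
python3 - <<'E'
from h import *
goto(-.08,.0937,.235)
E
```

```text
shift cm [-2.9752 -3.0093  0.0975] yaw -0.006671045562342215 from stage [-0.1097  0.1238] 0.23597295888902609 ang 171.89332895443766
```

Request:
drive_tool --pt "0 -1.0 -3.0 0 0" --pt "0 -1.0 -3.0 0 0" --pt "0 -1.0 -3.0 0 0" --pt "0 -1.0 -3.0 0 0"

```text
time_s: 1.32
position: [0.4702, 0.1152, 0.2359]
tcp_rot: [[-0.99, 0.141, -0.0], [0.141, 0.99, 0.0], [0.0, 0.0, -1.0]]
ft_force: [-0.3, 1.0, 0.0]
width: 0.001
```

```bash
python3 - <<'E'
from h import *
goto(-.08,.0937,.187)
import time
cw=env.calibration('wrist'); im=env.get_image('wrist'); cv2.imwrite('pics/w1.png',im[:,:,::-1])
import pickle; pickle.dump(cw,open('cw1.pkl','wb'))
E
```

```text
shift cm [-2.1061 -0.2119  4.8845] yaw -0.02516637821170775 from stage [-0.101   0.0958] 0.23585463033827272 ang 171.8748336217883
```

View pics/w1.png

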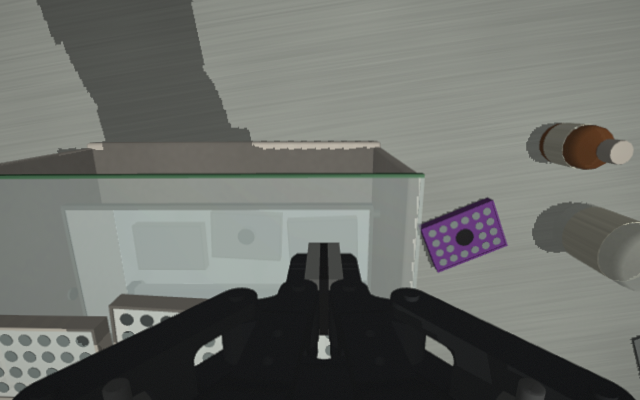

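The wrist view shows the shut fingertips at (325,245), over the clear stage on the robot side of the left plate, with nothing in the way. I'll lower behind it.

Request:
drive_tool --pt "0 -1.6 -0.2 2.5 0" --pt "0 -1.6 -0.2 4.9 0" --pt "0 -1.6 -0.2 4.9 0" --pt "0 -1.6 -0.2 4.9 0" --pt "0 -1.6 -0.2 4.9 0"

```text
time_s: 1.78
position: [0.4858, 0.1115, 0.1882]
tcp_rot: [[-0.99, 0.14, 0.001], [0.14, 0.99, 0.0], [-0.001, 0.0, -1.0]]
ft_force: [0.1, -0.0, 0.0]
width: -0.001
```

```bash
python3 - <<'E'
from h import *
goto(-.022,.0937,.187)
for n in('scene','top'): cv2.imwrite(f'pics/{n}2.png',env.get_image(n)[:,:,::-1])
a=cv2.imread('pics/scene2.png')[130:250,240:400]; b=cv2.imread('pics/top2.png')[165:285,245:405]
cv2.imwrite('pics/z2.png',cv2.resize(np.hstack([a,b]),(800,300),interpolation=cv2.INTER_CUBIC))
E
```

```text
shift cm [-6.3006 -0.0787  0.1205] yaw 0.06967112816593612 from stage [-0.085   0.0944] 0.18816265115061231 ang 171.96967112816594
```

View pics/z2.png

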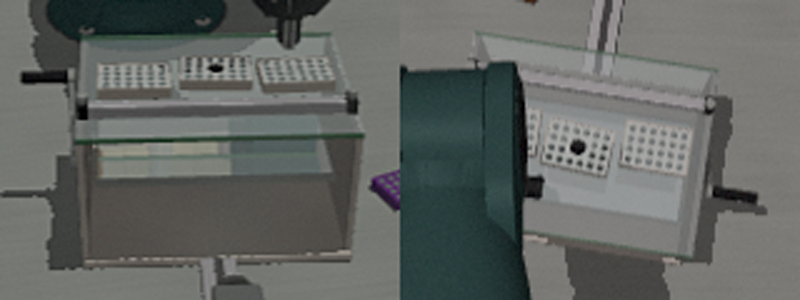

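The scene view shows the fingertip standing behind the left plate with no contact. Pushing now.

Request:
drive_tool --pt "0 -0.6 -0.08 0 0" --pt "0 -1.2 -0.08 0 0" --pt "0 -1.8 -0.08 0 0" --pt "0 -2.4 -0.08 0 0" --pt "0 -3.0 -0.08 0 0" --pt "0 -3.6 -0.08 0 0" --pt "0 -4.2 -0.08 0 0" --pt "0 -4.8 -0.08 0 0" --pt "0 -5.2 -0.08 0 0" --pt "0 -5.5 -0.08 0 0"

```text
time_s: 2.72
position: [0.5409, 0.1022, 0.1868]
tcp_rot: [[-0.99, 0.141, -0.0], [0.141, 0.99, 0.0], [0.0, -0.0, -1.0]]
ft_force: [0.2, -0.2, -0.9]
width: 0.0
```

```bash
python3 - <<'E'
from h import *
goto(-.022,.0937,.187)
for n in('scene','top'): cv2.imwrite(f'pics/{n}3.png',env.get_image(n)[:,:,::-1])
a=cv2.imread('pics/scene3.png')[140:200,280:400]
cv2.imwrite('pics/z3.png',cv2.resize(a,(800,400),interpolation=cv2.INTER_CUBIC))
E
```

```text
shift cm [-0.7215  0.0818 -0.0176] yaw -0.0046226863045149 from stage [-0.0292  0.0929] 0.1868246686552267 ang 171.8953773136955
```

View pics/z3.png

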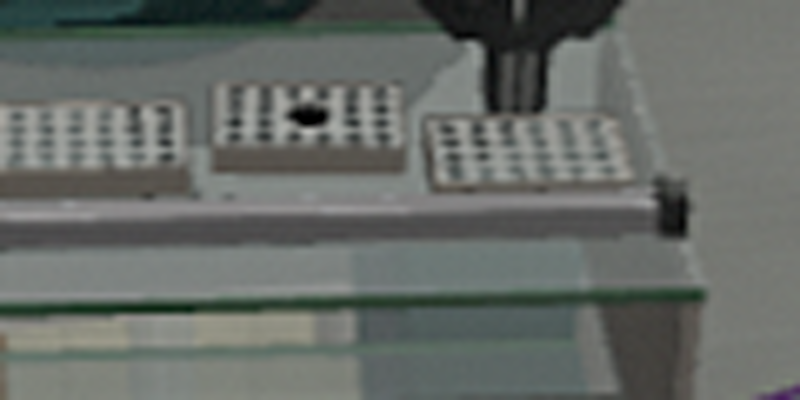

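The left plate is almost at the bar, with its front face half hidden. Continuing in small steps.

Request:
drive_tool --pt "0 -0.2 0 0 0" --pt "0 -0.4 0 0 0" --pt "0 -0.6 0 0 0" --pt "0 -0.6 0 0 0"

```text
time_s: 3.15
position: [0.5465, 0.1014, 0.187]
tcp_rot: [[-0.99, 0.141, 0.0], [0.141, 0.99, 0.0], [-0.0, 0.0, -1.0]]
ft_force: [-0.5, 0.1, 0.1]
width: 0.001
```

Request:
drive_tool --pt "0 -0.2 0 0 0" --pt "0 -0.3 0 0 0" --pt "0 -0.3 0 0 0"

```text
time_s: 3.4
position: [0.5479, 0.1012, 0.1868]
tcp_rot: [[-0.99, 0.141, -0.003], [0.141, 0.99, 0.0], [0.003, -0.0, -1.0]]
ft_force: [-10.2, 0.8, 4.9]
width: 0.004
```

Contact at 10 N, so the plate is against the bar. I'll back off and move behind the middle plate.

Request:
drive_tool --pt "0 1.5 0 0 0" --pt "0 3.5 0 0 0" --pt "0 6.0 0 0 0" --pt "0 6.2 -3 0 0" --pt "0 6.2 -6 0 0" --pt "0 6.2 -8.9 0 0" --pt "0 6.2 -8.9 0 0" --pt "0 6.2 -8.9 0 0"

```text
time_s: 4.07
position: [0.4753, 0.0206, 0.1872]
tcp_rot: [[-0.99, 0.143, 0.0], [0.143, 0.99, -0.0], [-0.0, 0.0, -1.0]]
ft_force: [-0.1, 1.2, -1.5]
width: -0.001
```

```bash
python3 - <<'E'
from h import *
goto(-.030,.003,.187)
for n in('scene','top'): cv2.imwrite(f'pics/{n}4.png',env.get_image(n)[:,:,::-1])
a=cv2.imread('pics/scene4.png')[140:200,280:400]
cv2.imwrite('pics/z4.png',cv2.resize(a,(800,400),interpolation=cv2.INTER_CUBIC))
E
```

```text
shift cm [-5.2593  0.0196  0.021 ] yaw -0.13316605914232582 from stage [-0.0826  0.0029] 0.1871844679148625 ang 171.76683394085768
```

View pics/z4.png

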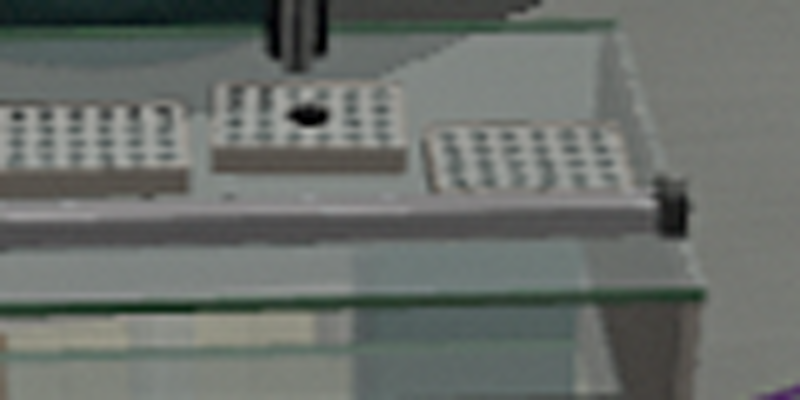

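The left plate sits on the bar (bottom edge at row 190), and the finger is behind the disc plate. Pushing the middle one.

Request:
drive_tool --pt "0 -0.6 0 0 0" --pt "0 -1.2 0 0 0" --pt "0 -1.8 0 0 0" --pt "0 -2.4 0 0 0" --pt "0 -3.0 0 0 0" --pt "0 -3.6 0 0 0" --pt "0 -4.2 0 0 0" --pt "0 -4.8 0 0 0" --pt "0 -5.3 0 0 0" --pt "0 -5.6 0 0 0"

```text
time_s: 5.0
position: [0.5314, 0.0136, 0.1869]
tcp_rot: [[-0.99, 0.141, -0.0], [0.141, 0.99, 0.0], [0.0, 0.0, -1.0]]
ft_force: [-0.0, 0.2, 0.5]
width: 0.0
```

Request:
drive_tool --pt "0 -0.15 0 0 0" --pt "0 -0.3 0 0 0" --pt "0 -0.3 0 0 0"

```text
time_s: 5.25
position: [0.5339, 0.0133, 0.187]
tcp_rot: [[-0.99, 0.141, 0.0], [0.141, 0.99, 0.0], [-0.0, 0.0, -1.0]]
ft_force: [-0.5, 0.5, 0.0]
width: 0.001
```

Request:
drive_tool --pt "0 -0.2 0 0 0" --pt "0 -0.3 0 0 0" --pt "0 -0.3 0 0 0"

```text
time_s: 5.5
position: [0.5354, 0.013, 0.1869]
tcp_rot: [[-0.99, 0.141, -0.002], [0.141, 0.99, 0.0], [0.002, -0.0, -1.0]]
ft_force: [-8.3, 0.9, 4.5]
width: -0.002
```

Contact at the same stage x (-22.1 mm) for both plates, so the bar yaw of -8.1° is confirmed. Next is the right plate.

Request:
drive_tool --pt "0 1.5 0 0 0" --pt "0 3.5 0 0 0" --pt "0 5.5 0 0 0" --pt "0 5.5 -3 0 0" --pt "0 5.5 -6 0 0" --pt "0 5.5 -9.2 0 0" --pt "0 5.5 -9.2 0 0" --pt "0 5.5 -9.2 0 0"

```text
time_s: 6.17
position: [0.4691, -0.0716, 0.1871]
tcp_rot: [[-0.99, 0.143, 0.0], [0.143, 0.99, -0.0], [-0.0, -0.0, -1.0]]
ft_force: [-0.7, 0.5, 1.1]
width: -0.001
```

```bash
python3 - <<'E'
from h import *
goto(-.025,-.0898,.187)
E
```

```text
shift cm [-5.0747 -0.0369  0.0113] yaw -0.15031280825013482 from stage [-0.0757 -0.0893] 0.18709821386463485 ang 171.74968719174987
```

Request:
drive_tool --pt "0 -0.6 0 0 0" --pt "0 -1.2 0 0 0" --pt "0 -1.8 0 0 0" --pt "0 -2.4 0 0 0" --pt "0 -3.0 0 0 0" --pt "0 -3.6 0 0 0" --pt "0 -4.2 0 0 0" --pt "0 -4.7 0 0 0" --pt "0 -5.1 0 0 0" --pt "0 -5.1 0 0 0"

```text
time_s: 7.0
position: [0.5205, -0.0778, 0.1868]
tcp_rot: [[-0.99, 0.141, 0.0], [0.141, 0.99, -0.0], [-0.0, -0.0, -1.0]]
ft_force: [0.7, 0.9, 0.2]
width: 0.001
```

Request:
drive_tool --pt "0 -0.2 0 0 0" --pt "0 -0.4 0 0 0" --pt "0 -0.4 0 0 0"

```text
time_s: 7.25
position: [0.5226, -0.0781, 0.1868]
tcp_rot: [[-0.99, 0.141, -0.002], [0.141, 0.99, 0.0], [0.002, -0.0, -1.0]]
ft_force: [-7.9, 0.5, 2.4]
width: -0.005
```

All three contacts are at stage x of about -22 mm. I'll back off, lift, and move towards the pin with the jaws turned 90° and opening.

Request:
drive_tool --pt "0 1.5 0 0 0" --pt "0 3.5 0 -2.0 0" --pt "0.5 3.5 -2 -5.5 7" --pt "0.8 3.0 -6 -7 14" --pt "0.8 2.7 -10 -7 21" --pt "0.8 2.7 -10.6 -7 28" --pt "0.8 2.7 -10.6 -7 35" --pt "0.8 2.7 -10.6 -7 42" --pt "0.8 2.7 -10.6 -7 49" --pt "0.8 2.7 -10.6 -7 56"

```text
time_s: 8.08
position: [0.4819, -0.1795, 0.2571]
tcp_rot: [[-0.431, 0.902, 0.0], [0.902, 0.431, -0.0], [-0.0, 0.0, -1.0]]
ft_force: [0.2, 0.1, -0.5]
width: 0.802
```

```bash
python3 - <<'E'
from h import *
goto(-.0475,-.199,.25,81.9); print(env.sense()['joint_positions'])
E
```

```text
shift cm [-0.4111 -0.2305  0.7066] yaw 33.6276971185294 from stage [-0.0479 -0.1943] 0.2570655770896306 ang 115.52769711852942
[-29.5149  13.777   -2.2754  73.9402   0.0016  34.9574]
```

Request:
drive_tool --pt "0.8 -0.4 -0.2 0 7" --pt "0.8 -0.4 -0.2 0 14" --pt "0.8 -0.4 -0.2 0 21" --pt "0.8 -0.4 -0.2 0 28" --pt "0.8 -0.4 -0.2 0 33.6" --pt "0.8 -0.4 -0.2 0 33.6" --pt "0.8 -0.4 -0.2 0 33.6"

```text
time_s: 8.67
position: [0.482, -0.1838, 0.257]
tcp_rot: [[0.131, 0.991, 0.0], [0.991, -0.131, -0.0], [-0.0, 0.0, -1.0]]
ft_force: [-0.3, 0.4, -0.4]
width: 0.804
```

```bash
python3 - <<'E'
from h import *
import pickle
goto(-.0475,-.199,.25,81.9)
cs={}
for n in('scene','top','wrist'):
    cs[n]=env.calibration(n); cv2.imwrite(f'pics/{n}5.png',env.get_image(n)[:,:,::-1])
pickle.dump(cs,open('c5.pkl','wb'))
b=cv2.imread('pics/top5.png')[165:285,245:405]
cv2.imwrite('pics/z5.png',cv2.resize(b,(800,600),interpolation=cv2.INTER_CUBIC))
a=cv2.imread('pics/scene5.png')[140:200,260:400]
cv2.imwrite('pics/z5s.png',cv2.resize(a,(798,342),interpolation=cv2.INTER_CUBIC))
E
```

```text
shift cm [-0.0452 -0.0262  0.7042] yaw 0.5814561531114748 from stage [-0.0472 -0.1985] 0.2570417758401446 ang 82.48145615311148
```

View pics/z5.png

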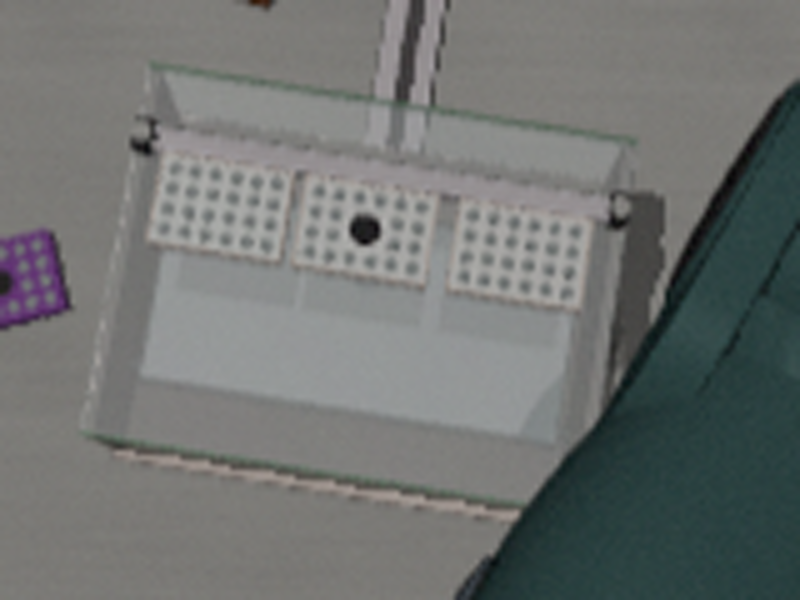

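View pics/z5s.png

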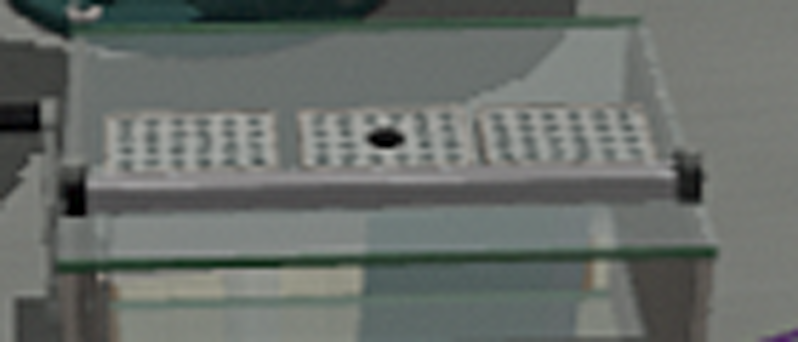

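View pics/wrist5.png

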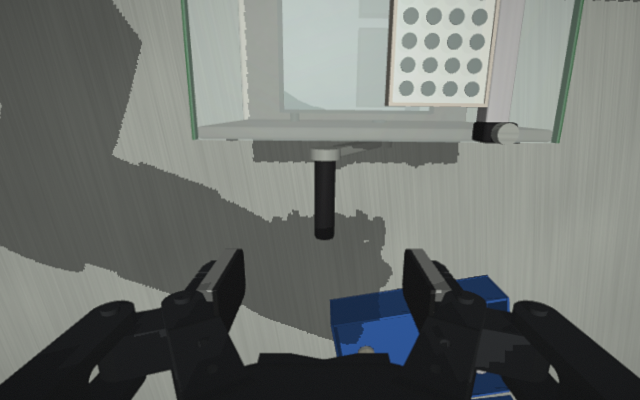

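Top crop: the three plates form one row along the bar, with robot-side edges at (150,243), (293,268), (449,290) to (584,309). The wrist view shows the pin at (325,160)–(325,238), centred between the open jaws. Next I'll measure the pin and the plate yaws (from wells).

```bash
python3 - <<'E'
from h import *
import pickle
cs=pickle.load(open('c5.pkl','rb'))
p=ray(cs['wrist'],[(325,160),(325,238)],.162); print('pin',[w2s(q) for q in p])
# bar face & plate corners in the wrist view
print([w2s(q) for q in ray(cs['wrist'],[(387,105),(490,107),(497,5),(395,2)],.185)])
im=cv2.imread('pics/top5.png');c=cs['top'];S=8
g=cv2.resize(cv2.cvtColor(im,cv2.COLOR_BGR2GRAY)[190:235,268:370],None,fx=S,fy=S,interpolation=cv2.INTER_CUBIC)
bl=cv2.GaussianBlur(g,(0,0),12).astype(int)-cv2.GaussianBlur(g,(0,0),4)
m=(bl>3).astype(np.uint8)
n,l,st,ce=cv2.connectedComponentsWithStats(m)
pts=[ce[i] for i in range(1,n) if 60<st[i,4]<900]
P=ray(c,(np.array(pts)+.5)/S-.5+[268,190],.185)
Q=np.array([w2s(q) for q in P])*1000
Q=Q[(Q[:,0]>-12)&(Q[:,0]<45)]
for y0 in(92,2,-92):
    q=Q[abs(Q[:,1]-y0)<43]
    print(y0,len(q),q.mean(0)); 
    out=cv2.cvtColor(g,cv2.COLOR_GRAY2BGR)
    r=cv2.minAreaRect(q.astype(np.float32)); print(r)
    q=q[np.argsort(q[:,1])]; print(q.astype(int).tolist())
E
```

```text
pin [array([-0.0477, -0.1648]), array([-0.0472, -0.2195])]
[array([-0.013 , -0.1297]), array([ 0.0461, -0.1301]), array([ 0.0432, -0.0773]), array([-0.0115, -0.0768])]
92 24 [17.1183 93.0031]
((17.182809829711914, 93.11822509765625), (37.953948974609375, 62.437400817871094), 0.2734012305736542)
[[10, 61], [-1, 62], [23, 62], [36, 62], [-1, 74], [23, 74], [35, 74], [10, 74], [35, 86], [-1, 86], [23, 86], [10, 86], [23, 98], [10, 99], [-1, 99], [36, 99], [10, 111], [-1, 111], [23, 111], [35, 111], [23, 123], [35, 124], [-1, 124], [10, 124]]
2 21 [16.2521  2.8181]
((17.02783203125, -0.8338699340820312), (74.08535766601562, 39.24333953857422), 88.8349380493164)
[[-3, -37], [-1, -26], [36, -26], [23, -26], [11, -26], [10, -14], [23, -13], [36, -13], [-1, -13], [-1, -1], [36, -1], [36, 11], [-1, 11], [-1, 23], [35, 23], [10, 23], [23, 23], [-1, 35], [35, 35], [23, 36], [10, 36]]
-92 24 [ 17.2862 -89.4196]
((17.42522621154785, -89.30375671386719), (62.718257904052734, 37.676025390625), 89.92623138427734)
[[-1, -120], [10, -120], [23, -120], [36, -120], [10, -108], [23, -108], [36, -108], [-1, -108], [35, -95], [11, -95], [-1, -95], [23, -95], [35, -83], [23, -83], [10, -83], [-1, -82], [23, -70], [36, -70], [-1, -70], [11, -70], [-1, -58], [36, -58], [23, -58], [10, -57]]
```

All wells line up in x (rows at -1, 10, 23 and 36 mm for every plate, yaw below 0.3°), so the row is straight. The pin is at stage x -47.4, y -165 to -220, as expected. Descending to grip it.

Request:
drive_tool --pt "0.7 0 0 3 0.6" --pt "0.7 0 0 6 0.6" --pt "0.7 0 0 8.5 0.6" --pt "0.7 0 0 10.3 0.6" --pt "0.7 0 0 10.3 0.6" --pt "0.7 0 0 10.3 0.6" --grip_force 30

```text
time_s: 9.32
position: [0.4817, -0.1837, 0.154]
tcp_rot: [[0.143, 0.99, -0.001], [0.99, -0.143, 0.001], [0.0, -0.001, -1.0]]
ft_force: [0.5, -0.3, 0.8]
width: 0.701
```

```bash
python3 - <<'E'
from h import *
goto(-.0475,-.199,.154,81.9)
for n in('scene','wrist'): cv2.imwrite(f'pics/{n}6.png',env.get_image(n)[:,:,::-1])
a=cv2.imread('pics/scene6.png')[120:220,220:380]
cv2.imwrite('pics/z6.png',cv2.resize(a,(800,500),interpolation=cv2.INTER_CUBIC))
E
```

```text
shift cm [-0.0571 -0.0015 -0.0042] yaw -0.13348420918862303 from stage [-0.0475 -0.1984] 0.15395828461010724 ang 81.76651579081137
```

View pics/wrist6.png

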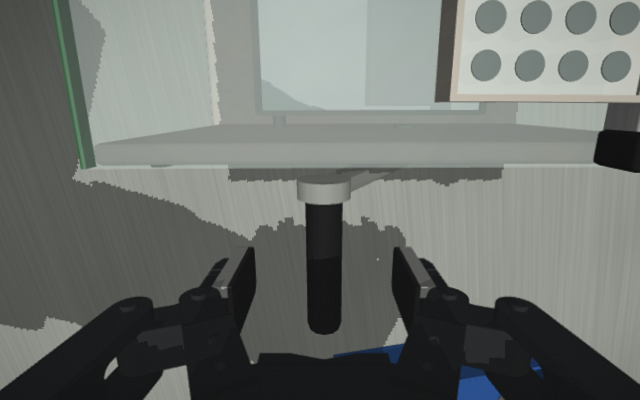

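The pin (column 324, rows 205–330) lies between the pads. Closing.

Request:
drive_tool --pt "0 0 0 0 0" --pt "0 0 0 0 0" --pt "0 0 0 0 0" --pt "0 0 0 0 0" --pt "0 0 0 0 0" --pt "0 0 0 0 0" --grip_force 35

```text
time_s: 9.92
position: [0.4825, -0.184, 0.1545]
tcp_rot: [[0.144, 0.99, 0.001], [0.99, -0.144, -0.001], [-0.0, 0.001, -1.0]]
ft_force: [1.1, 0.8, 5.9]
width: 0.151
```

```bash
python3 - <<'E'
from h import *
s=env.sense(); print(s['position'],w2s(s['position']),s['ft_force'],s['width'])
L=.095; p=s['position']; x0=-.0475
# target tilt
for xm in(.0165,.0175,.0185):
    print(xm,np.radians((172.03-np.degrees(np.arctan2(.091,xm)))/2))
for t in [0,.1,.2,.3,.4,.5,.6,.7,.75,.8,.81,.82]:
    a=t-.5236; dx=L*(np.sin(a)+np.sin(.5236)); dz=L*(np.cos(a)-np.cos(.5236)); print(t,'ty %.2f tz %.2f'%(dx*100,-dz*100))
cv2.imwrite('pics/w7.png',env.get_image('wrist')[:,:,::-1])
E
```

```text
[ 0.4825 -0.184   0.1545] [-0.0467 -0.1986] [1.1484 0.7546 5.8687] 0.15094403409022908
0.0165 0.8055317631234598
0.0175 0.810840936664832
0.0185 0.8161285166454509
0 ty 0.00 tz -0.00
0.1 ty 0.85 tz -0.43
0.2 ty 1.73 tz -0.78
0.3 ty 2.64 tz -1.04
0.4 ty 3.58 tz -1.20
0.5 ty 4.53 tz -1.27
0.6 ty 5.48 tz -1.25
0.7 ty 6.42 tz -1.13
0.75 ty 6.88 tz -1.03
0.8 ty 7.34 tz -0.91
0.81 ty 7.43 tz -0.89
0.82 ty 7.52 tz -0.86
```

Gripped at opening 0.151 (about 13 mm, so the pin is held). The target tilt is about 0.808 rad. I'll swing along the arc.

Request:
drive_tool --pt "0 0 0.42 -0.22 0" --pt "0 0 0.85 -0.43 0" --pt "0 0 1.29 -0.62 0" --pt "0 0 1.73 -0.78 0" --pt "0 0 2.18 -0.92 0" --pt "0 0 2.64 -1.04 0" --pt "0 0 3.11 -1.13 0" --pt "0 0 3.58 -1.2 0" --pt "0 0 4.05 -1.25 0" --pt "0 0 4.53 -1.27 0"

```text
time_s: 10.8
position: [0.5263, -0.1901, 0.1666]
tcp_rot: [[0.144, 0.99, -0.002], [0.99, -0.144, 0.0], [0.0, -0.002, -1.0]]
ft_force: [-4.3, -0.9, -1.7]
width: 0.147
```

```bash
python3 - <<'E'
from h import *
s=env.sense(); q=w2s(s['position']); print(q,s['position'][2],s['ft_force'],s['width'])
ax=-.0467+.0475; az=.1545-.0823
print('tilt est',np.arctan2(q[0]-ax,s['position'][2]-az)+.5236,'r',np.hypot(q[0]-ax,s['position'][2]-az))
for n in('scene','wrist'): cv2.imwrite(f'pics/{n}8.png',env.get_image(n)[:,:,::-1])
a=cv2.imread('pics/scene8.png')[120:250,220:400]
cv2.imwrite('pics/z8.png',cv2.resize(a,(800,578),interpolation=cv2.INTER_CUBIC))
E
```

```text
[-0.0024 -0.1986] 0.1666407455831337 [-4.3066 -0.8879 -1.7449] 0.14747978938219644
tilt est 0.48945691245215445 r 0.09449581950360014
```

View pics/z8.png

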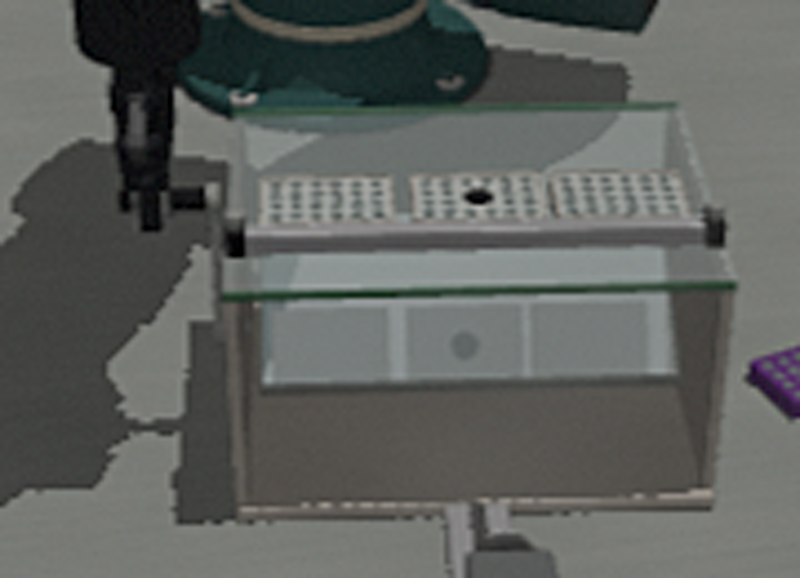

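View pics/wrist8.png

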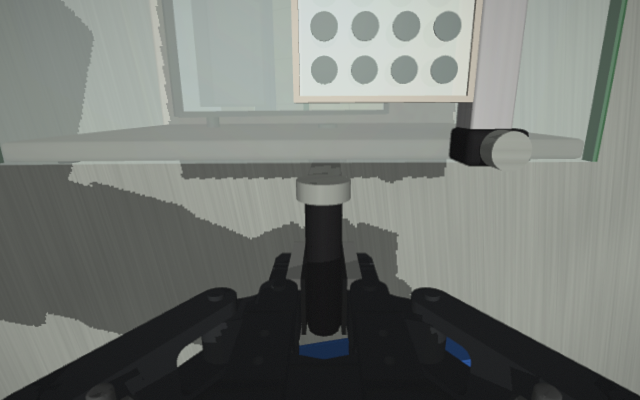

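The pin is held, the mirror follows, and the disc's reflection is visible in the scene view. Continuing to about 0.81 rad.

Request:
drive_tool --pt "0 0 0.48 0 0" --pt "0 0 0.95 0.02 0" --pt "0 0 1.42 0.07 0" --pt "0 0 1.89 0.14 0" --pt "0 0 2.35 0.24 0" --pt "0 0 2.65 0.31 0" --pt "0 0 2.88 0.38 0" --pt "0 0 2.88 0.38 0" --pt "0 0 2.88 0.38 0" --pt "0 0 2.88 0.38 0"

```text
time_s: 11.73
position: [0.5553, -0.1943, 0.1627]
tcp_rot: [[0.144, 0.99, -0.0], [0.99, -0.144, 0.0], [0.0, -0.0, -1.0]]
ft_force: [-0.8, 3.2, 0.8]
width: 0.145
```

```bash
cat >m.py <<'E'
from h import *
import sys
n=sys.argv[1]
s=env.sense(); q=w2s(s['position']); print(q,s['position'][2],s['ft_force'],s['width'],s['time_s'])
ax=-.0467+.0475; az=.1545-.0823
print('tilt est',np.arctan2(q[0]-ax,s['position'][2]-az)+.5236,'r',np.hypot(q[0]-ax,s['position'][2]-az))
for k in('scene','top'): cv2.imwrite(f'pics/{k}{n}.png',env.get_image(k)[:,:,::-1])
a=cv2.imread(f'pics/scene{n}.png')[120:250,220:400]
cv2.imwrite(f'pics/z{n}.png',cv2.resize(a,(800,578),interpolation=cv2.INTER_CUBIC))
# predict reflected disc pixel in scene view vs tilt
c=env.calibration('scene')
for t in(.76,.78,.80,.82,.84):
    nn=np.array([np.sin(t),np.cos(t)]) # mirror normal: at 0 up, tips to camera (+x)
    m=np.array([.0172,.091]); r=m-2*(m@nn)*nn
    d=np.array([.0172,.091+.007]); w=np.r_[s2w(r[0],.0047),.080+r[1]]
    # flat disc ends: +-10 mm in x
    e=[np.array([.0172+k,.091]) for k in(-.01,.01)]; e=[v-2*(v@nn)*nn for v in e]
    print(t,[((proj(c,np.r_[s2w(v[0],.0047),.08+v[1]])[0]-[220,120])*800/180).round(1) for v in(r,e[0],e[1])])
E
python3 m.py 9
```

```text
[ 0.0269 -0.1986] 0.16270726448470194 [-0.778   3.2312  0.7742] 0.14468291493673874 11.7333
tilt est 0.8039653118334226 r 0.09418476336739509
0.76 [array([463. , 275.3]), array([463.2, 262.8]), array([462.9, 287.7])]
0.78 [array([463. , 270.3]), array([463.2, 258.1]), array([462.8, 282.4])]
0.8 [array([463. , 265.4]), array([463.3, 253.5]), array([462.8, 277.2])]
0.82 [array([463.1, 260.6]), array([463.4, 248.9]), array([462.8, 272.1])]
0.84 [array([463.1, 255.8]), array([463.4, 244.5]), array([462.8, 267. ])]
```

View pics/z9.png

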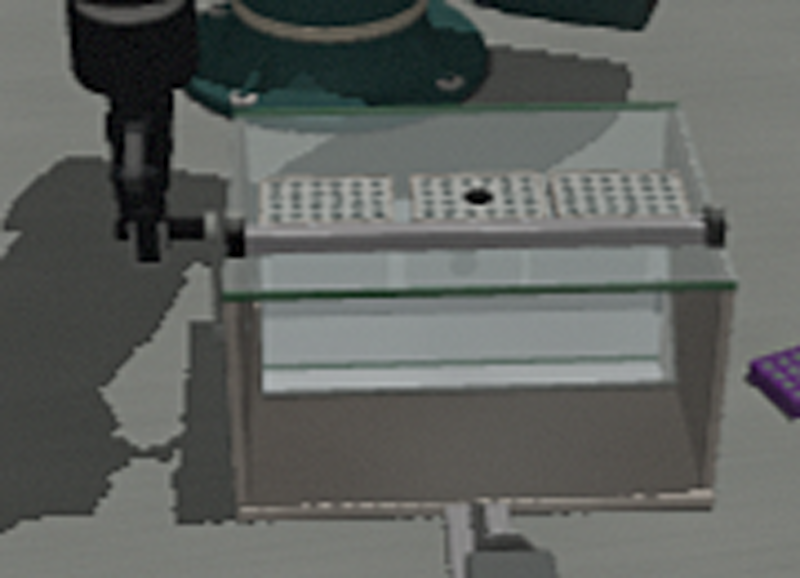

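The reflected disc is at about (463,263) in the crop, seen faintly through the stage front. I'll locate it precisely.

```bash
python3 - <<'E'
from h import *
im=cv2.cvtColor(cv2.imread('pics/scene9.png'),cv2.COLOR_BGR2GRAY).astype(np.float32)
print(im[174:186,312:336].astype(int))
S=10;r=cv2.resize(im[173:187,312:337],None,fx=S,fy=S,interpolation=cv2.INTER_CUBIC)
cv2.imwrite('pics/disc9.png',cv2.resize(np.clip((r-100)*4,0,255).astype(np.uint8),(750,420)))
E
```

```text
[[ 80  79  80  78  81  80  79  79  79  82  80  82  81  83  79  80  79  78
   81  81  80  79  79  80]
 [ 75  75  74  74  77  74  75  73  78  74  77  77  78  76  77  75  74  73
   73  74  81  82  84  81]
 [ 99  99  99  99 114 121 122 119 115 110 110 108 107 106 106 126 137 135
  135 135 138 135 136 137]
 [139 138 138 138 140 139 140 140 139 137 130 127 127 126 130 139 142 141
  140 140 140 140 139 141]
 [139 141 140 141 141 139 140 140 140 135 130 127 128 128 128 135 139 139
  137 138 139 136 136 138]
 [138 138 138 138 139 139 140 138 139 131 126 127 127 127 126 132 137 138
  137 138 138 137 139 136]
 [139 139 139 138 138 140 137 139 140 130 127 127 128 127 127 136 138 138
  137 138 137 138 136 137]
 [137 138 139 138 139 139 139 138 139 137 129 126 126 128 134 138 137 137
  139 137 137 139 137 138]
 [139 138 140 138 139 139 140 139 140 140 139 138 137 139 140 141 139 139
  138 139 139 138 138 140]
 [142 143 144 143 143 145 143 144 144 144 144 144 145 144 143 146 144 144
  144 145 144 144 145 145]
 [127 121 122 122 122 120 119 119 114 116 116 114 110 104 104 104 104 104
  100  96 100 100  91  89]
 [ 63  62  61  62  63  61  62  60  57  57  60  59  56  52  54  54  55  56
   53  54  52  52  52  47]]
```

View pics/disc9.png

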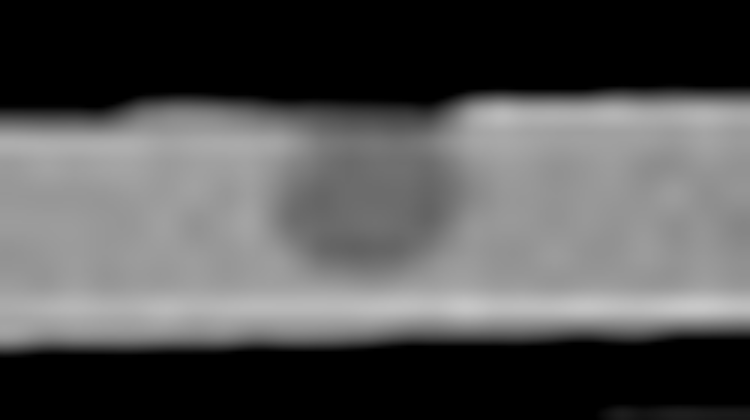

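```bash
python3 - <<'E'
from h import *
c=env.calibration('scene')
im=cv2.cvtColor(cv2.imread('pics/scene9.png'),cv2.COLOR_BGR2GRAY).astype(float)
def cen(r0,r1,c0,c1,hi,lo):
    a=np.clip((hi-im[r0:r1,c0:c1])/(hi-lo),0,1); a[a<.3]=0
    y,x=np.mgrid[r0:r1,c0:c1]; return (a*x).sum()/a.sum(),(a*y).sum()/a.sum(),a.sum()
print(im[160:168,320:336].astype(int))
print('refl',cen(176+1,183,320,329,139,127))
for z in(.171,.185): print('direct pred',z,proj(c,np.r_[s2w(.0173,.0047),z]))
# front-glass/stage front corners predicted vs read
for y in(-.153,.153): print('stage front corner',(proj(c,np.r_[s2w(.1,y),.171])[0]-[220,120])*800/180, 'robot', (proj(c,np.r_[s2w(-.13,y),.171])[0]-[220,120])*800/180)
E
```

```text
[[114 126 154 148 115 112 150 156 122  99 116 153 131  96 112 150]
 [ 99 130 160 154 117 115 159 174 144 121 149 164 150 123 107 147]
 [114 134 160 163 162 133 100 101  82 116 160 168 147 112 102 149]
 [ 93 115 156 151 109  56  28  28  21  50  98 151 154 116 114 136]
 [146 143 159 145  77   0  11  18  15   2  37 140 163 138 119 134]
 [103 103 136 157 142  85  22   3   1  62 105 150 165 125  84 116]
 [145 131 149 165 167 155 160 167 165 156 148 158 163 155 144 141]
 [115 103 125 156 137 108 112 151 161 127 104 126 154 135 107 104]]
refl (np.float64(323.8770226537216), np.float64(178.9935275080906), np.float64(25.75))
direct pred 0.171 [[327.1965 168.3869]]
direct pred 0.185 [[327.2912 164.0301]]
stage front corner [218.8074 292.1799] robot [231.1975 109.1775]
stage front corner [733.9545 281.1404] robot [676.449  101.5771]
```

The scene camera's calibration checks out: the direct disc was predicted at row 164.0 and observed at 163.9. The reflected disc centre at row 179.0 gives a tilt of about 0.814, against 0.803–0.811 from the TCP. The target is 0.806–0.811, so the tilt is right. I'll hold briefly and check steadiness and the row.

Request:
drive_tool --pt "0 0 0 0 0" --pt "0 0 0 0 0" --pt "0 0 0 0 0" --pt "0 0 0 0 0" --pt "0 0 0 0 0" --pt "0 0 0 0 0" --pt "0 0 0 0 0" --pt "0 0 0 0 0"

```text
time_s: 12.5
position: [0.5552, -0.1943, 0.1627]
tcp_rot: [[0.144, 0.99, -0.0], [0.99, -0.144, 0.0], [0.0, -0.0, -1.0]]
ft_force: [-1.4, 5.4, -0.2]
width: 0.151
```

```bash
python3 m.py 10; python3 - <<'E'
from h import *
im=cv2.cvtColor(cv2.imread('pics/scene10.png'),cv2.COLOR_BGR2GRAY).astype(float)
a=np.clip((139-im[177:183,320:329])/12,0,1);a[a<.3]=0;y,x=np.mgrid[177:183,320:329];print('refl row',(a*y).sum()/a.sum())
cv2.imwrite('pics/t10.png',cv2.resize(cv2.imread('pics/top10.png')[165:285,245:405],(800,600),interpolation=cv2.INTER_CUBIC))
E
```

```text
[ 0.0268 -0.1986] 0.16274969746372475 [-1.4374  5.3966 -0.2264] 0.15112979180301156 12.5
tilt est 0.802849074179694 r 0.09419870178397743
0.76 [array([463. , 275.3]), array([463.2, 262.8]), array([462.9, 287.7])]
0.78 [array([463. , 270.3]), array([463.2, 258.1]), array([462.8, 282.4])]
0.8 [array([463. , 265.4]), array([463.3, 253.5]), array([462.8, 277.2])]
0.82 [array([463.1, 260.6]), array([463.4, 248.9]), array([462.8, 272.1])]
0.84 [array([463.1, 255.8]), array([463.4, 244.5]), array([462.8, 267. ])]
refl row 179.04778156996588
```

View pics/t10.png

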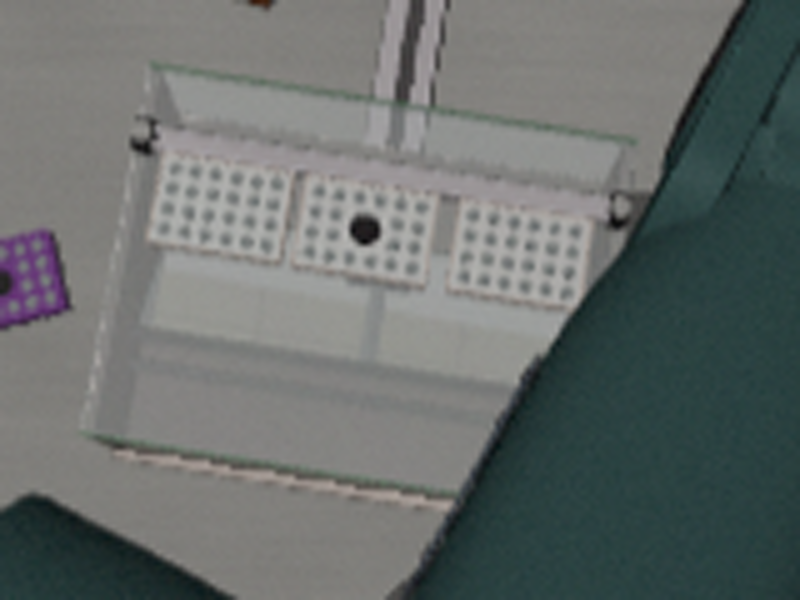

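The row is unchanged against the bar, the reflection is steady at row 179.0, and the grip is steady. Handing in.

```bash
python3 -c "
from bench import env
print(env.job_done()); s=env.sense(); print(s['time_s'],s['position'],s['width'])"
```

```text
the job is handed in; nothing more can be done
None
the job is handed in; nothing more can be done
```

I pushed the three plates flush against the stop bar, swung the lever to tip the mirror until the disc's reflection was mid-picture, and handed in at about 12.6 s with the gripper still holding the pin.

- **Row:** Each plate met the bar at 8–10 N, with the tool at the same stage x (-22 mm) within 0.2 mm. The wells measured in the top view line up, with each plate within about 0.3° of the bar where I could measure it cleanly. A look just before hand-in showed the row unchanged.
- **Mirror:** The target tilt was 0.806–0.811 rad. The tool position gave 0.803–0.811, depending on which axle reference I used, and the disc's reflection in the scene view gave about 0.814. They differ by about 0.01 rad, so I expect the disc within 1–2 mm of mid-picture, but I could not see the reading camera's own picture to confirm it.
- **Hold:** Over the last 0.8 s of holding, the tilt estimate changed by only 0.001 rad. The bottles and vials were not touched.

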